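# Scan in a delivered carton at the hardware counter

### The job

Book in the delivered carton: someone left the tape measure standing on its barcode, so take it off and stand it upright on a free bit of the counter, clear of the carton. Then lift the barcode scanner out of its charging cradle, carry it over the battery display without bumping it, and finish holding it still, pointing straight down about 3 cm above the middle of the barcode with its long window lying across all the bars. The scanner must not touch the carton, the carton and everything else on the counter stay where they are, and you end with the scanner still in the gripper.

Things in the scene. Friction and masses are not known exactly. Their poses are not given: they have to be found in the camera images.
- scanner: grey-black cordless barcode scanner, 164 mm tall, about 190 g, standing head down in the cradle. Origin: centre of its lower end, the red window; z up. Head (lowest 44 mm) 34 (x) by 66 mm (y). Flat-sided handle (64 to 164 mm up) 30 (x) by 44 mm (y): grip across x from above, 125 mm up. The window is long along y and reads along y, either way round.
- cradle: black charging cradle screwed to the counter: base plate 125 (x) by 112 (y) by 12 mm; upright rectangular cup, outside 54 by 86 mm, 5 mm walls, rim 72 mm above the counter, inner floor 17 mm up, where the scanner stands with 5 mm play all round, axes as the cradle's. Origin: centre of the underside.
- carton: brown cardboard carton, 150 mm (x) by 200 mm (y) by 85 mm high, 1.5 kg, loose on the counter. Origin: centre of the underside.
- barcode (a point): centre of the barcode on the carton's top face, 85 mm above the counter, 12 mm to -x and 28 mm to +y of the carton's centre, axes as the carton's. White label 50 (x) by 84 mm (y); black bars 30 mm long along x, ranged side by side over 60 mm along y, so the reading line should run along y.
- tape_measure: yellow and black pocket tape measure standing on its flat base on top of the barcode: 74 mm long (x), 38 mm thick (y), 66 mm tall, round-topped, flat-sided, 260 g give or take a third. Origin: centre of the base; z points up. Grip it across y from above, about 45 mm up.
- display: counter display of battery packs, a fixed black and yellow tray full of green cards, 330 mm (x) by 110 mm (y), 120 mm tall, standing between the cradle and the carton. Origin: centre of the underside.
- spray_can: blue spray can with a red cap, 52 mm across, 170 mm tall, loose at the back of the counter; bystander. Origin: centre of the underside.
- grease_tub: white tub with a red label, 76 mm across, 75 mm tall, loose; bystander. Origin: centre of the underside.
- bearing_box: flat blue box, 100 by 100 by 32 mm, loose; bystander. Origin: centre of the underside.
- belt_pulley: dark steel belt pulley lying flat, 90 mm across, 34 mm tall, loose; bystander. Origin: centre of the underside.
Things that resemble listed ones, but are neither listed nor needed, are in the scene too. Leave any green or pink look-alike of the scanner alone.

How it is judged:
On the way, in this order (a step that is already met when the one before it is completed fails the run):
1. the tape measure is off the carton, standing upright on the counter and let go (height (world z) of tape_measure below 0.008 m and angle between tape_measure's own z axis and vertical below 0.15 rad and horizontal distance between tape_measure and barcode above 0.08 m and contact force between the fingers and tape_measure below 0.1 N and linear speed of tape_measure below 0.03 m/s), for 0.2 s.
2. the scanner is lifted out of the cradle by the gripper (height (world z) of scanner above 0.08 m and contact force between the fingers and scanner above 1 N and contact force between scanner and cradle below 0.1 N), for 0.2 s.
At the end, for the whole second after the job is handed in: Gripper holds the scanner still, window 15-50 mm above the barcode, within 12 mm of its centre, 8 deg of vertical, 10 deg of square across the bars, not touching carton or tape measure; tape measure upright and released on the counter, over 80 mm from the barcode; carton within 15 mm of its start (all of step 1 and contact force between the fingers and scanner above 1 N and z of scanner in the frame of barcode between 0.015 and 0.05 m and horizontal distance between scanner and barcode below 0.012 m and angle between the y axis of scanner and the y axis of barcode, either way round below 0.175 rad and angle between scanner's own z axis and vertical below 0.14 rad and linear speed of scanner below 0.02 m/s and angular speed of scanner below 0.15 rad/s and contact force between scanner and carton below 0.1 N and contact force between scanner and tape_measure below 0.1 N and distance of carton from where it was at the start of the episode below 0.015 m); the arm keeps its last pose, push and grip.
It fails at once if the scanner touches the carton (contact force between scanner and carton above 0.5 N).
It fails at once if the battery display is bumped (contact force between any of scanner, the arm, the fingers, tape_measure and display above 1 N).
It fails at once if the tape measure is tipped over or knocked about (angle between tape_measure's own z axis and vertical above 0.6 rad).
It fails at once if the carton is shifted by more than 15 mm (distance of carton from where it was at the start of the episode above 0.015 m).
It fails at once if another thing on the counter is shifted by more than 20 mm (distance of any of spray_can, grease_tub, bearing_box, belt_pulley from where it was at the start of the episode above 0.02 m).
It also fails if it takes over 64 s, if anything falls off the work surface, if the arm or the gripper's body presses on something with over 40 N, if the wrist force passes 120 N, or if a joint passes its speed limit or range.

### The arm

A 6-joint arm with a two-finger parallel gripper is mounted at the origin on the work surface. World frame = base frame: x ahead of the robot, y to its left, z up, the work surface at z = 0. Lengths are in m, angles in rad, forces in N, time in s.
With the tool pointing down it reaches from about 0.35 to 0.975 m from the base axis. Payload 4.9 kg.
Tool frame: the origin (TCP) lies between the finger pads; the fingertips stand 25 mm ahead of it and the grasp point (between the pads) lies 6 mm ahead of it (manip.tcp_to_tips is the z of the fingertips in the tool frame, in m); z points along the fingers, y is the line along which they close (so a half turn about z gives the same grasp; the last joint's range is limited). The gripper opens to 85 mm and grips with 20 to 120 N. Pads are 22 mm wide; open, the fingers measure 114 mm over their backs; the gripper's body (76 mm by 85 mm) begins 54 mm behind the grasp point. The pads swing forward as they close: fully open they stand 13 mm farther back than shut.
Start: joints at [1.086, 0.053, 1.613, -0, 1.476, -0.119], TCP at [0.224, 0.584, 0.256] pointing down, gripper open.
Joint ranges: [-3.01, 3.01], [-1.01, 2.22], [0.06, 2.58], [-1.02, 4.17], [0.09, 2.62], [-3.14, 3.14]. Speed limits (rad/s): [2.57, 2.57, 3.14, 3.14, 3.14, 3.14].

### API

Orientations are given as a unit quaternion [w, x, y, z].
In Python, from plant import manip gives the robot as it stands. The module is installed in compiled form; this text tells all that it offers.
- The arm moves only by the tool arm_command, never from a script. Its argument "moves" is a list of rows, each a list of 3 entries, a list of its own where there are three numbers: the opening, from -1 (shut) to 1 (fully open), then the shift along the tool's x, y, z in units of 0.15 m (1.0 is 0.15 m), then the turn about the tool's z in units of 2 pi rad (1.0 is 2 pi rad). A call has 1 to 20 rows; each row is the pose to reach, as a shift and turn from the pose commanded when the call began, along the tool's axes at that moment, turning the shorter way round; what a row does not reach only later rows make up. A row lasts 1/12 s, in which the tool goes at most 41.7 mm and 7.16 degrees, less where a joint would pass 70% of its speed; a pose out of reach is approached as far as the arm can. A call with a number of a shift or a turn outside -1 to 1 is refused whole. A call with a gripper value outside its range is refused whole. The fingers move at their own pace and stop on an object; the grip force is fixed at half the most. Time passes only in rows, so rows that repeat a pose let the fingers close. It gives the time, the measured TCP pose, the force, the opening and the grip force at its end, in the units of the state.
- manip.state(): the state, without advancing time (a new reading comes with each control period).
- manip.grab_frame(name): name is "scene" or "top" or "wrist"; returns a dict with "frame" (384x512x3 uint8, red, green, blue), "fx", "fy", "cx", "cy" (pixels), "k1" (the pictures are not rectified: a ray, as slopes to the right and down, at radius r is drawn at 1 + k1 r^2 times it, then the intrinsics apply), "R" (3x3) and "t" (3): a world point X has camera coordinates R X + t. Camera axes: x right, y down, z forward; pixel columns grow to the right and rows downward; lengths in m; the calibration is good to about 2 mm. A picture is of the moment at which its call begins. There is no depth.
- manip.job_done(): hands the job in; it is judged then, once.
Trained networks look in a picture, given as the dict that the camera call returned (one of the last four; its "shot" number tells which), for a name from the list of things; names that differ only in an ending like _2 or _b are one class to them, and where a whole thing is asked for, a point or a joint stands for the part that bears it (a point fixed in the world has none). Each returns a list of dicts, best first, with "confidence" (0 to 1); they miss things now and then, are a little off and sometimes report something else, mostly with a low value. They report only what shows in the picture. A call takes as long as a camera call. They do not tell look-alikes from the thing itself.
- manip.search_frame(picture, target): "extent" ([left, top, right, bottom] in pixels, round what is visible of it).
The state is a dict: "time": time; "joint_pos": joint angles; "joint_vel": joint speeds; "joint_efforts": joint torques, N m; "tool_pos": TCP position; "tool_rot": TCP orientation; "contact_force": force on the tool from outside, world axes, zero at the start; "ft_torque": the same for the moment, N m; "gripper_width": opening from 0.0 (shut) to 1.0 (fully open); "grasp_force": force on a finger pad.
Only numpy, scipy, OpenCV 4.12 (cv2) and the standard library are available. Lean on these libraries where they do the work, as an engineer would, in place of code of your own. Each camera call takes 0.05 s, during which the arm holds its last target. There are 200 camera calls.

## Working session

There is one attempt and no reset: what is moved stays moved. The work goes in short steps, Python scripts to look and compute and a tool call to move; the robot and the scene stay as the last step left them, time stands still between calls to the robot, and variables do not carry over. Pictures are saved under pics/ and viewed, at most 10 in all, crops included, and the job is handed in when it is done.

Besides the shell and the picture viewer there is one more tool, called after "Emit:" as name(argument=value, ...), one argument or row to a line, values as JSON. arm_command: Moves the arm, as the interface text tells. Shifts and turns lie within -1 to 1; 1 stands for 0.15 m of shift or 2 pi rad of turn. Its arguments: {"type":"object","properties":{"moves":{"type":"array"}},"required":["moves"]}

```bash
mkdir -p pics
cat > h.py <<'E'
import numpy as np, cv2
from plant import manip
def pix2ray(p,u,v):
    K=np.array([[p["fx"],0,p["cx"]],[0,p["fy"],p["cy"]],[0,0,1.]])
    xy=cv2.undistortPoints(np.array([[[u,v]]],float),K,np.array([p["k1"],0,0,0.]))[0,0]
    R=np.array(p["R"]);t=np.array(p["t"])
    return -R.T@t, R.T@np.array([xy[0],xy[1],1.])
def at_z(p,u,v,z):
    c,d=pix2ray(p,u,v); return c+d*(z-c[2])/d[2]
def proj(p,X):
    K=np.array([[p["fx"],0,p["cx"]],[0,p["fy"],p["cy"]],[0,0,1.]])
    return cv2.projectPoints(np.atleast_2d(np.array(X,float)),cv2.Rodrigues(np.array(p["R"],float))[0],np.array(p["t"],float),K,np.array([p["k1"],0,0,0.]))[0][:,0]
def save(p,n): cv2.imwrite("pics/"+n+".png",cv2.cvtColor(p["frame"],cv2.COLOR_RGB2BGR))
E
python3 - <<'E'
from h import *
np.set_printoptions(precision=4,suppress=True)
print(manip.state(), manip.tcp_to_tips)
ims=[]
for c in ["top","scene"]:
    p=manip.grab_frame(c); save(p,c+"0"); C,_=pix2ray(p,256,192); print(c,C,p["fx"],p["k1"])
    for n in ["scanner","cradle","carton","barcode","tape_measure","display","spray_can","grease_tub","bearing_box","belt_pulley"]:
        for d in manip.search_frame(p,n)[:3]:
            e=d["extent"]; print(n,round(d["confidence"],2),np.round(e),at_z(p,(e[0]+e[2])/2,(e[1]+e[3])/2,0.0)[:2])
E
```

```text
{'time': 0.0, 'joint_pos': array([ 1.086 ,  0.0533,  1.6143, -0.    ,  1.476 , -0.119 ]), 'joint_vel': array([-0.0001, -0.0007, -0.0021,  0.0005,  0.0015, -0.0003]), 'joint_efforts': array([  0.0018, -39.3672, -37.0184,   0.    ,   0.0067,  -0.    ]), 'tool_pos': array([0.2233, 0.5832, 0.2551]), 'tool_rot': array([-0.0003,  0.1819,  0.9833, -0.001 ]), 'contact_force': array([-0.0345,  1.0521, -0.5177]), 'ft_torque': array([ 0.0278, -0.0302, -0.0093]), 'grasp_force': 0.0, 'gripper_width': 1.0034913080381214} 0.025
top [ 0.3258 -0.0327  1.1861] 385.8529199167093 -0.09110997644595246
scanner 0.9 [372. 168. 410. 200.] [ 0.5749 -0.5105]
scanner 0.64 [330. 192. 364. 215.] [ 0.5196 -0.36  ]
scanner 0.56 [310. 252. 343. 269.] [ 0.3484 -0.2788]
cradle 0.59 [314. 188. 358. 235.] [ 0.4972 -0.3233]
carton 0.69 [ 88. 186. 175. 256.] [0.5034 0.3143]
barcode 0.78 [ 91. 184. 175. 254.] [0.5101 0.3102]
tape_measure 0.77 [102. 209. 129. 228.] [0.5139 0.3659]
tape_measure 0.31 [156. 133. 188. 158.] [0.7427 0.1834]
display 0.76 [207. 132. 252. 242.] [0.5951 0.0047]
spray_can 0.73 [343. 129. 375. 163.] [
[... 457 characters left out ...]
0.5785]
scanner 0.66 [223.  96. 236. 133.] [ 0.4394 -0.4629]
cradle 0.6 [208. 116. 252. 154.] [ 0.4869 -0.3642]
carton 0.81 [304. 231. 392. 326.] [0.4883 0.2853]
barcode 0.71 [311. 228. 394. 325.] [0.4747 0.2863]
barcode 0.56 [290. 323. 326. 363.] [0.6701 0.3772]
barcode 0.24 [162. 174. 208. 213.] [ 0.7302 -0.1889]
tape_measure 0.63 [221. 273. 258. 305.] [0.7409 0.1771]
tape_measure 0.6 [349. 253. 376. 293.] [0.4452 0.2898]
display 0.93 [198. 163. 321. 259.] [ 0.5695 -0.0207]
spray_can 0.71 [157. 103. 181. 154.] [ 0.6549 -0.4974]
grease_tub 0.67 [293. 319. 328. 363.] [0.6624 0.3764]
grease_tub 0.34 [156. 103. 178. 156.] [ 0.6619 -0.493 ]
belt_pulley 0.61 [222. 271. 261. 308.] [0.7362 0.1805]
```

Run:
```python
import cv2
a=cv2.imread("pics/top0.png")
cv2.imwrite("pics/top0b.png",cv2.resize(a[105:285,70:430],None,fx=2.2,fy=2.2,interpolation=cv2.INTER_CUBIC))
b=cv2.imread("pics/scene0.png")
cv2.imwrite("pics/scene0b.png",cv2.resize(b[75:375,140:420],None,fx=2,fy=2,interpolation=cv2.INTER_CUBIC))
```

```text
(no output)
```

View pics/top0b.png

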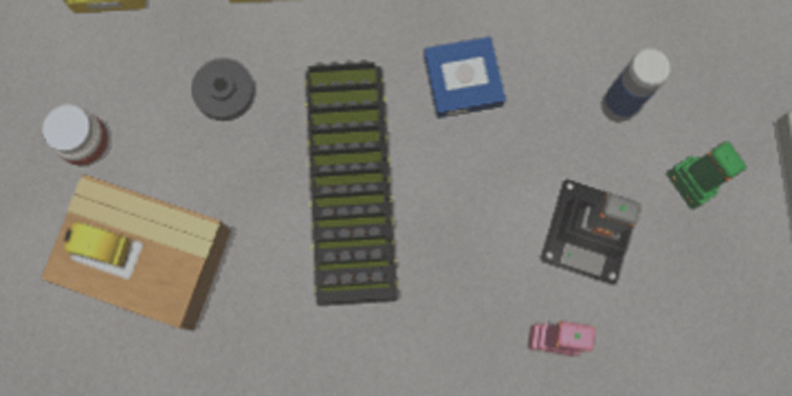

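View pics/scene0b.png

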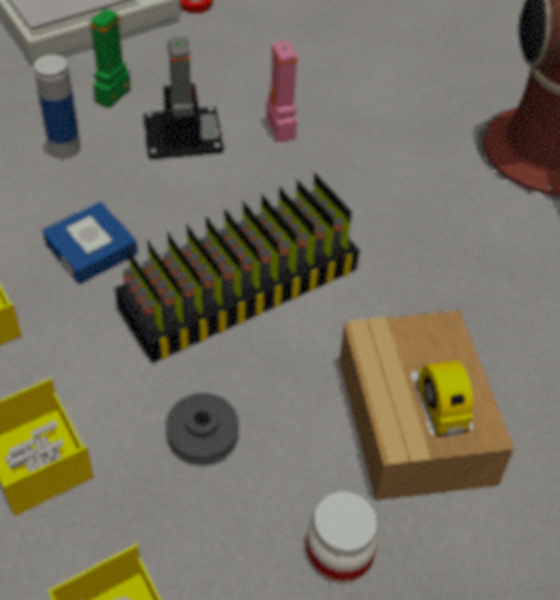

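The top view shows the carton at left with its top-face corners near pixels (106,186), (174,207), (156,254) and (90,232), and the tape on the white label. The display is in the middle, and the cradle with the grey scanner is at about (340,210). Green and pink look-alikes stand beside it.

```bash
cat >> h.py <<'E'
from scipy.optimize import least_squares
def tool():
    s=manip.state(); w,x,y,z=s["tool_rot"]
    from scipy.spatial.transform import Rotation as Ro
    return s, np.array(s["tool_pos"]), Ro.from_quat([x,y,z,w]).as_matrix()
def shift(dst,yaw_y=None):
    "units of the move to world TCP dst, with the tool y line along yaw_y (rad, mod pi)"
    s,p,R=tool(); d=R.T@(np.array(dst)-p)/0.15
    cur=np.arctan2(R[1,1],R[0,1]); turn=0
    if yaw_y is not None:
        dw=(yaw_y-cur+np.pi/2)%np.pi-np.pi/2; turn=-dw/(2*np.pi)  # z down
    print("shift",np.round(d,3),"turn",round(turn,4),"cur yaw",round(cur,3),"j6",s["joint_pos"][5])
E
python3 - <<'E'
from h import *
np.set_printoptions(precision=4,suppress=True)
p=manip.grab_frame("top")
f=lambda u,v,z:at_z(p,u/2.2+70,v/2.2+105,z)[:2]
C=[f(80,178,.085),f(225,226,.085),f(190,328,.0),f(43,280,.085)]
print("carton",C,[np.linalg.norm(C[i]-C[(i+1)%4]) for i in range(4)])
B=[f(568,180,.012),f(640,200,.012),f(615,283,.012),f(541,258,.012)]
print("cradle",B,np.mean(B,0),[np.linalg.norm(B[i]-B[(i+1)%4]) for i in range(4)])
print("handle top",f(622,207,.181),"tape",f(97,243,.14))
D=[f(308,66,.12),f(380,64,.12),f(397,300,.0),f(318,303,.0)];print("display",D)
w=manip.grab_frame("wrist");Cw,d=pix2ray(w,256,192);print("wristcam",Cw,d,w["fx"])
s,P,R=tool();print(R, R.T@(Cw-P), R.T@d)
shift([.42,.32,.33])
E
```

```text
carton [array([0.5994, 0.3662]), array([0.523 , 0.1706]), array([0.3974, 0.238 ]), array([0.4643, 0.4136])] [np.float64(0.21001870345954685), np.float64(0.14256912985261305), np.float64(0.18792019313204308), np.float64(0.1431637351418894)]
cradle [array([ 0.5738, -0.3043]), array([ 0.5388, -0.4046]), array([ 0.4238, -0.3551]), array([ 0.4651, -0.2549])] [ 0.5004 -0.3297] [np.float64(0.10620105065892887), np.float64(0.12518704054464183), np.float64(0.10840932176595601), np.float64(0.11945983283393277)]
handle top [ 0.5008 -0.3278] tape [0.5005 0.3228]
display [array([0.726 , 0.0502]), array([ 0.7231, -0.0456]), array([ 0.4201, -0.0511]), array([0.4222, 0.0587])]
wristcam [0.1448 0.6132 0.3737] [ 0.3018 -0.1161 -0.9463] 284.6845068560458
[[-0.9339  0.3576 -0.0001]
 [ 0.3576  0.9339 -0.0001]
 [ 0.     -0.0001 -1.    ]] [ 0.0841 -0.0005 -0.1175] [-0.3234 -0.0004  0.9463]
shift [-1.852 -1.173 -0.491] turn 0 cur yaw 1.205 j6 -0.11903728413580383
```

Emit:
arm_command(
  moves=[
    [1, [-0.1, -0.05, -0.2], 0],
    [1, [-0.4, -0.2, -0.4], 0],
    [1, [-0.7, -0.36, -0.49], 0],
    [1, [-1, -0.5, -0.49], 0],
    [1, [-1, -0.5, -0.49], 0],
  ],
)

```text
time: 1.62
tool_pos: [0.3382, 0.4586, 0.3318]
tool_rot: [0.001, 0.182, 0.983, 0.001]
contact_force: [1.2, 0.3, -0.1]
gripper_width: 1.003
grasp_force: 0.0
```

Emit:
arm_command(
  moves=[
    [1, [-0.25, -0.12, 0], 0],
    [1, [-0.5, -0.24, 0], 0],
    [1, [-0.75, -0.36, 0], 0],
    [1, [-1, -0.48, 0], 0],
    [1, [-1.0, -0.5, 0], 0],
    [1, [-1.0, -0.5, 0], 0],
    [1, [-1.0, -0.5, 0], 0],
  ],
)

```text
time: 2.2
tool_pos: [0.4499, 0.3363, 0.3298]
tool_rot: [-0.0, 0.182, 0.983, 0.0]
contact_force: [0.6, 0.2, 0.7]
gripper_width: 1.0
grasp_force: 0.0
```

Run:
```python
from h import *
np.set_printoptions(precision=4,suppress=True)
p=manip.grab_frame("wrist");save(p,"w1");s,P,R=tool();print(P,s["time"])
for n in ["carton","tape_measure"]:
    for d in manip.search_frame(p,n)[:2]: print(n,d)
shift([.5,.32,.33],1.2)
```

```text
[0.4495 0.3369 0.3299] 2.25
carton {'extent': [171.7, 140.4, 319.8, 256.3], 'confidence': 0.83}
tape_measure {'extent': [241.8, 186.2, 300.2, 235.8], 'confidence': 0.7}
shift [-0.358  0.012 -0.001] turn 0.0011 cur yaw 1.207 j6 -0.6954571218433018
```

View pics/w1.png

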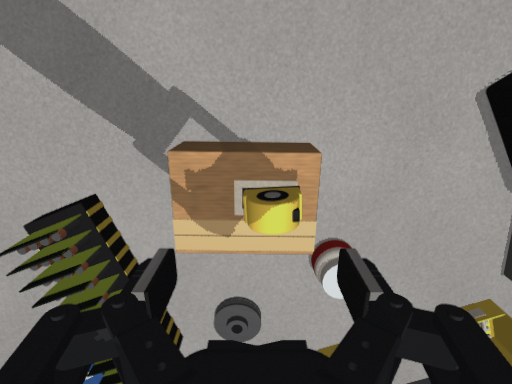

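```bash
cat >> h.py <<'E'
from scipy.optimize import minimize
def box(lx,ly,h): return np.array([[a*lx/2,b*ly/2,c*h] for a in(-1,1) for b in(-1,1) for c in(0,1)])
_a=np.linspace(0,np.pi,15)
TAPE=np.array([[x,y,z] for y in(-.019,.019) for x,z in [(-.037,0),(.037,0)]+[(.037*np.cos(a),.029+.037*np.sin(a)) for a in _a]])
def place(M,q,z):
    c,s=np.cos(q[2]),np.sin(q[2]); return np.c_[M[:,0]*c-M[:,1]*s+q[0],M[:,0]*s+M[:,1]*c+q[1],M[:,2]+z]
def sil(p,X,S=8):
    h=cv2.convexHull((proj(p,X)*S+S/2).astype(np.float32)); m=np.zeros((384,512),np.uint8)
    # supersampled silhouette via shift bits
    cv2.fillConvexPoly(m,np.round(h*32/S).astype(np.int32),255,cv2.LINE_AA,5) ; return m/255.
def hullmask(m,thr=60):
    m=cv2.morphologyEx(m.astype(np.uint8),cv2.MORPH_OPEN,np.ones((3,3),np.uint8))
    n,l,st,_=cv2.connectedComponentsWithStats(m); return n,l,st
def fit(views,M,q0,z):
    f=lambda q:sum(np.abs(sil(p,place(M,q,z))-m).sum()/max(m.sum(),1) for p,m in views)
    r=min((minimize(f,q0,method="Nelder-Mead",options=dict(initial_simplex=np.array(q0)+s*np.array([[0,0,0],[.012,0,0],[0,.012,0],[0,0,.08]]),xatol=1e-5,fatol=1e-5)) for s in(1,-1,.5)),key=lambda r:r.fun)
    return r.x,r.fun
def comp(m,ext,close=0):
    "mask of what lies in the box ext (grown 4), as its hull"
    l,t,r,b=[int(v) for v in ext]; k=np.zeros_like(m,np.uint8); k[max(t-4,0):b+5,max(l-4,0):r+5]=1; k&=m.astype(np.uint8)
    k=cv2.morphologyEx(k,cv2.MORPH_OPEN,np.ones((2,2),np.uint8)); n,lab,st,_=cv2.connectedComponentsWithStats(k)
    i=1+np.argmax(st[1:,4]); pts=np.argwhere(lab==i)[:,::-1].astype(np.int32).copy(); o=np.zeros_like(k); cv2.fillConvexPoly(o,cv2.convexHull(pts),1); return o.astype(float)
E
python3 - <<'E'
from h import *
np.set_printoptions(precision=4,suppress=True)
V={}; out=[]
for c in ["wrist","top","scene"]:
    p=manip.grab_frame(c); hsv=cv2.cvtColor(p["frame"],cv2.COLOR_RGB2HSV)
    H,S,Vv=[hsv[...,i].astype(int) for i in range(3)]
    br=(S>50)&(H<32)
    ye=(S>190)&(H>20)&(H<34)&(Vv>90)
    ext={}
    for n in["carton","tape_measure"]:
        ds=[d for d in manip.search_frame(p,n)]; ds=[d for d in ds if np.linalg.norm(at_z(p,(d["extent"][0]+d["extent"][2])/2,(d["extent"][1]+d["extent"][3])/2,.1)[:2]-[.5,.31])<.06]
        if ds: ext[n]=ds[0]["extent"]
    print(c,ext)
    o=p["frame"][...,::-1].copy()
    if "carton" in ext: m=comp(br,ext["carton"]); V.setdefault("carton",[]).append((p,m)); print("carton mask",m.sum()); 
    if "tape_measure" in ext: m2=comp(ye,ext["tape_measure"]); V.setdefault("tape",[]).append((p,m2)); print("tape mask",m2.sum())
for k in[0,1,2]:
    if k<len(V["carton"]): print("carton",k,fit([V["carton"][k]],box(.15,.2,.085),[.5,.3,-.36],0))
print("carton",fit(V["carton"],box(.15,.2,.085),[.5,.3,-.36],0))
for k in range(len(V["tape"])): print("tape",k,fit([V["tape"][k]],TAPE,[.5,.32,1.2],.085))
E
```

```text
wrist {'carton': [168.2, 142.1, 322.5, 255.2], 'tape_measure': [242.2, 188.3, 298.7, 238.0]}
carton mask 17481.0Traceback (most recent call last):
  File "<stdin>", line 16, in <module>
  File "h.py", line 47, in comp
    i=1+np.argmax(st[1:,4]); pts=np.argwhere(lab==i)[:,::-1].astype(np.int32).copy(); o=np.zeros_like(k); cv2.fillConvexPoly(o,cv2.convexHull(pts),1); return o.astype(float)
        ~~~~~~~~~^^^^^^^^^^
    return _wrapfunc(a, 'argmax', axis=axis, out=out, **kwds)
    return bound(*args, **kwds)
ValueError: attempt to get argmax of an empty sequence
```

```bash
cat > fitct.py <<'E'
from h import *
np.set_printoptions(precision=4,suppress=True)
def masks(p):
    hsv=cv2.cvtColor(p["frame"],cv2.COLOR_RGB2HSV); H,S,Vv=[hsv[...,i].astype(int) for i in range(3)]
    return (S>50)&(H<32), (S>165)&(H>20)&(H<34)&(Vv>70), hsv
if __name__=="__main__":
    V={"carton":[],"tape":[]}
    for c in ["wrist","top","scene"]:
        p=manip.grab_frame(c); br,ye,hsv=masks(p)
        if c=="wrist": print(hsv[215,270],hsv[205,260],hsv[195,200],hsv[235,220],hsv[100,300])
        for n,k,m in[("carton","carton",br),("tape_measure","tape",ye)]:
            ds=[d for d in manip.search_frame(p,n) if np.linalg.norm(at_z(p,(d["extent"][0]+d["extent"][2])/2,(d["extent"][1]+d["extent"][3])/2,.1)[:2]-[.5,.31])<.06]
            if ds:
                try: V[k].append((p,comp(m,ds[0]["extent"]))); print(c,k,ds[0]["extent"],V[k][-1][1].sum())
                except ValueError: print(c,k,"no mask")
    for v in V["carton"]: print("carton",*fit([v],box(.15,.2,.085),[.5,.3,-.36],0))
    print("carton all",*fit(V["carton"],box(.15,.2,.085),[.5,.3,-.36],0))
    for v in V["tape"]: print("tape",*fit([v],TAPE,[.5,.32,1.2],.085))
    print("tape all",*fit(V["tape"],TAPE,[.5,.32,1.2],.085))
E
python3 fitct.py
```

```text
[ 31 154 215] [ 23 171 148] [ 15 121 124] [ 19 100 187] [ 15  10 158]
wrist carton [169.5, 141.4, 320.8, 254.4] 17311.0
wrist tape [167.0, 138.8, 318.6, 257.3] 1779.0
top carton [91.3, 184.3, 174.9, 252.5] 3794.0
top tape no mask
scene carton [308.3, 228.7, 393.3, 330.6] 6421.0
scene tape [348.4, 257.1, 377.0, 291.9] 834.0
carton [ 0.5022  0.2997 -0.388 ] 0.04480433499724193
carton [ 0.4987  0.298  -0.3766] 0.054273517525091214
carton [ 0.5002  0.2984 -0.3904] 0.021649550647232882
carton all [ 0.5006  0.2988 -0.3908] 0.13952202253030216
tape [0.5024 0.3373 1.1134] 0.5727452082575583
tape [0.5046 0.3368 1.1374] 0.13236469647811164
tape all [0.5045 0.3366 1.1393] 0.710547736793206
```

Emit:
arm_command(
  moves=[
    [1, [-0.1, 0.03, 0], 0.019],
    [1, [-0.2, 0.06, 0], 0.038],
    [1, [-0.34, 0.1, 0], 0.057],
    [1, [-0.34, 0.1, 0], 0.077],
    [1, [-0.34, 0.1, 0], 0.096],
    [1, [-0.34, 0.1, 0], 0.115],
    [1, [-0.34, 0.1, 0], 0.134],
    [1, [-0.34, 0.1, 0], 0.153],
    [1, [-0.34, 0.1, 0], 0.172],
    [1, [-0.34, 0.1, 0], 0.191],
    [1, [-0.34, 0.1, 0], 0.21],
    [1, [-0.34, 0.1, 0], 0.23],
    [1, [-0.34, 0.1, 0], 0.249],
    [1, [-0.34, 0.1, 0], 0.257],
    [1, [-0.34, 0.1, 0], 0.257],
    [1, [-0.34, 0.1, 0], 0.257],
  ],
)

```text
time: 4.28
tool_pos: [0.5031, 0.332, 0.3298]
tool_rot: [-0.0, 0.836, 0.549, -0.0]
contact_force: [0.2, 1.2, -1.1]
gripper_width: 1.001
grasp_force: 0.0
```

```bash
python3 fitct.py
python3 - <<'E'
from h import *
p=manip.grab_frame("wrist");save(p,"w2")
shift([.503,.335,.22],1.14-np.pi/2)
E
```

```text
[ 15 123 174] [ 15 122 173] [ 15  10 149] [ 15 123 120] [ 10  10 155]
wrist tape [238.1, 128.3, 274.8, 195.5] 1853.0
top carton [87.6, 185.7, 175.0, 255.3] 5220.0
top tape no mask
scene carton [308.7, 230.0, 392.4, 325.7] 6382.0
scene tape [349.2, 255.5, 375.2, 293.0] 824.0
carton [ 0.4963  0.3023 -0.371 ] 0.24165351964540607
carton [ 0.5005  0.2983 -0.3912] 0.02539310929636662
carton all [ 0.4994  0.2997 -0.3834] 0.2878390563046126
tape [0.5021 0.3273 1.2553] 0.2711681110652572
tape [0.5044 0.3366 1.1357] 0.14471730439748715
tape all [0.5041 0.3348 1.1688] 0.4399876194406527
shift [ 0.018 -0.008  0.732] turn 0.0034 cur yaw -0.41 j6 0.8695806249983409
```

View pics/w2.png

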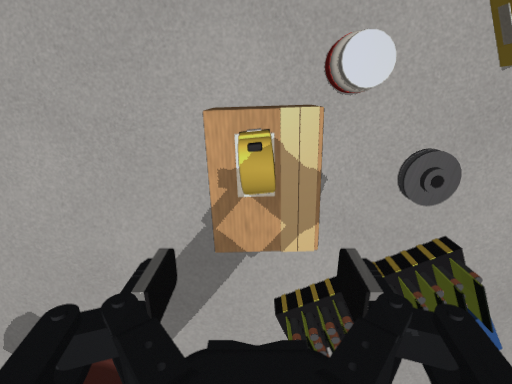

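Run:
```python
from h import *
np.set_printoptions(precision=4,suppress=True)
V=[]
for c,e in[("wrist",[236,126,277,197]),("top",[98,204,132,231]),("scene",[346,254,378,294])]:
    p=manip.grab_frame(c); hsv=cv2.cvtColor(p["frame"],cv2.COLOR_RGB2HSV).astype(int); H,S,v=[hsv[...,i] for i in range(3)]
    m=((H>=20)&(H<36)&(S>125))|(v<60)
    k=comp(m,e); V.append((p,k)); q,f=fit([V[-1]],TAPE,[.502,.331,1.2],.085); print(c,k.sum(),q,f)
    im=p["frame"][...,::-1].copy(); l,t,r,b=e
    im=cv2.resize(im,None,fx=4,fy=4,interpolation=cv2.INTER_CUBIC)
    for M,col in((k,(0,0,255)),(sil(p,place(TAPE,q,.085))>.5,(255,0,0))):
        cs,_=cv2.findContours(cv2.resize(np.uint8(M),None,fx=4,fy=4,interpolation=0),0,1); cv2.drawContours(im,cs,-1,col,1)
    cv2.imwrite(f"pics/t_{c}.png",im[4*t-60:4*b+60,4*l-60:4*r+60])
print(fit(V,TAPE,[.502,.331,1.2],.085), fit(V[::2],TAPE,[.502,.331,1.2],.085))
A=[cv2.resize(cv2.imread(f"pics/t_{c}.png"),(260,390)) for c in("wrist","top","scene")]; cv2.imwrite("pics/tall.png",np.hstack(A))
```

```text
wrist 2148.0 [0.5051 0.3357 1.2574] 0.10821922810092378
top 392.0 [0.5043 0.3351 1.1944] 0.21961784713885554
scene 859.0 [0.5047 0.3367 1.1522] 0.11122828642516377
(array([0.5047, 0.336 , 1.2016]), np.float64(0.45912270883644113)) (array([0.5048, 0.3361, 1.2073]), np.float64(0.23527834960572247))
```

View pics/tall.png

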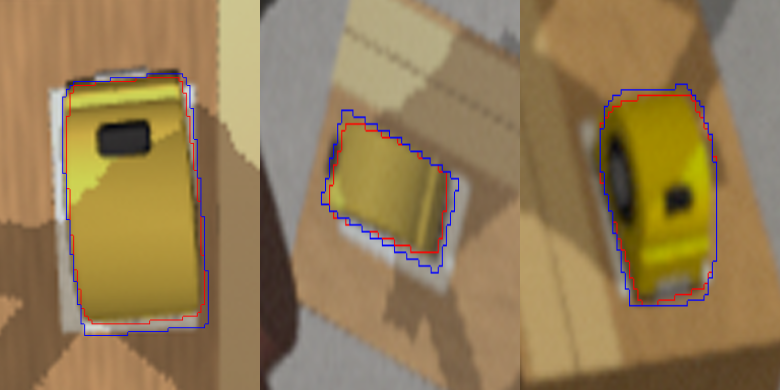

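The silhouettes agree on the tape at (0.505, 0.336), yaw about 1.22. I'll descend and grip it.

Emit:
arm_command(
  moves=[
    [1, [0.03, 0, 0.2], -0.0095],
    [1, [0.03, 0, 0.4], -0.0095],
    [1, [0.03, 0, 0.6], -0.0095],
    [1, [0.03, 0, 0.8], -0.0095],
    [1, [0.03, 0, 0.95], -0.0095],
    [1, [0.03, 0, 0.95], -0.0095],
  ],
)

```text
time: 5.43
tool_pos: [0.5016, 0.3345, 0.1806]
tool_rot: [-0.001, 0.819, 0.573, -0.006]
contact_force: [-0.3, -0.0, 0.1]
gripper_width: 0.996
grasp_force: 0.0
```

Emit:
arm_command(
  moves=[
    [1, [0, 0, 0.1], 0],
    [1, [0, 0, 0.2], 0],
    [1, [0, 0, 0.3], 0],
    [1, [0, 0, 0.34], 0],
    [1, [0, 0, 0.34], 0],
    [1, [0, 0, 0.34], 0],
  ],
)

```text
time: 5.93
tool_pos: [0.5053, 0.3365, 0.1375]
tool_rot: [0.0, 0.819, 0.573, 0.001]
contact_force: [0.7, -0.0, 0.5]
gripper_width: 1.001
grasp_force: 0.0
```

Emit:
arm_command(
  moves=[
    [0.4, [0, 0, 0], 0],
    [0.2, [0, 0, 0], 0],
    [0.05, [0, 0, 0], 0],
    [-0.1, [0, 0, 0], 0],
    [-0.3, [0, 0, 0], 0],
    [-1, [0, 0, 0], 0],
    [-1, [0, 0, 0], 0],
    [-1, [0, 0, 0], 0],
    [-1, [0, 0, 0], 0],
    [-1, [0, 0, 0], 0],
  ],
)

```text
time: 6.77
tool_pos: [0.5053, 0.3365, 0.1373]
tool_rot: [0.0, 0.819, 0.573, 0.001]
contact_force: [-1.0, 0.4, 4.5]
gripper_width: 0.442
grasp_force: 60.2
```

Emit:
arm_command(
  moves=[
    [-1, [0, 0, -0.06], 0],
    [-1, [0, 0, -0.2], 0],
    [-1, [0, 0, -0.4], 0],
    [-1, [0, 0, -0.4], 0],
    [-1, [-0.15, -0.04, -0.4], 0],
    [-1, [-0.35, -0.1, -0.4], 0],
    [-1, [-0.55, -0.15, -0.4], 0],
    [-1, [-0.75, -0.2, -0.4], 0],
    [-1, [-0.9, -0.25, -0.4], 0],
    [-1, [-0.9, -0.25, -0.4], 0],
  ],
)

```text
time: 7.6
tool_pos: [0.42, 0.2194, 0.1936]
tool_rot: [-0.0, 0.82, 0.572, -0.003]
contact_force: [-0.1, 0.9, -3.5]
gripper_width: 0.438
grasp_force: 60.1
```

Emit:
arm_command(
  moves=[
    [-1, [-0.15, 0, 0], 0],
    [-1, [-0.3, 0, 0], 0],
    [-1, [-0.44, 0, 0], 0],
    [-1, [-0.44, 0, 0], 0],
    [-1, [-0.44, 0, 0.15], 0],
    [-1, [-0.44, 0, 0.3], 0],
    [-1, [-0.44, 0, 0.45], 0],
    [-1, [-0.44, 0, 0.6], 0],
    [-1, [-0.44, 0, 0.75], 0],
    [-1, [-0.44, 0, 0.83], 0],
    [-1, [-0.44, 0, 0.9], 0],
    [-1, [-0.44, 0, 0.9], 0],
    [-1, [-0.44, 0, 0.9], 0],
  ],
)

```text
time: 8.68
tool_pos: [0.4004, 0.1604, 0.0608]
tool_rot: [-0.0, 0.819, 0.573, -0.001]
contact_force: [0.2, 0.1, -2.0]
gripper_width: 0.438
grasp_force: 60.1
```

Run:
```python
from h import *
p=manip.grab_frame("scene");save(p,"s2"); im=p["frame"][...,::-1]
s,P,R=tool(); print(P,s["contact_force"],s["gripper_width"])
shift([.40,.16,.0525])
cv2.imwrite("pics/s2b.png",cv2.resize(im[150:350,230:480],None,fx=2.4,fy=2.4))
```

```text
[0.40122046 0.16050834 0.06178808] [ 1.04257191 -0.18120974 -2.38659244] 0.43755901302482114
shift [-0.006 -0.007  0.062] turn 0 cur yaw -0.35 j6 0.5577989810616507
```

View pics/s2b.png

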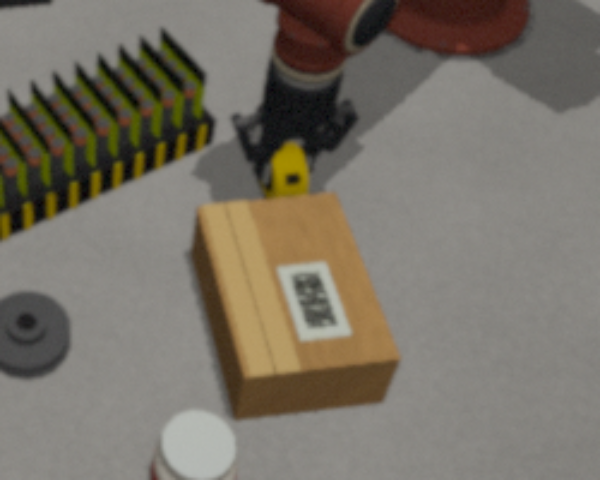

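The tape is held upright beyond the carton, with no contact yet, and the label is free (about (316,300) in the crop). I'll lower it the last 9 mm and release.

Emit:
arm_command(
  moves=[
    [-1, [0, 0, 0.03], 0],
    [-1, [0, 0, 0.045], 0],
    [-1, [0, 0, 0.055], 0],
    [-1, [0, 0, 0.06], 0],
    [-1, [0, 0, 0.06], 0],
    [-1, [0, 0, 0.06], 0],
  ],
)

```text
time: 9.23
tool_pos: [0.4008, 0.1602, 0.0525]
tool_rot: [0.0, 0.819, 0.573, 0.0]
contact_force: [-0.7, 0.6, -2.5]
gripper_width: 0.439
grasp_force: 60.4
```

Emit:
arm_command(
  moves=[
    [-0.05, [0, 0, 0], 0],
    [0.1, [0, 0, 0], 0],
    [0.5, [0, 0, 0], 0],
    [1, [0, 0, 0], 0],
    [1, [0, 0, 0], 0],
    [1, [0, 0, 0], 0],
    [1, [0, 0, 0], 0],
    [1, [0, 0, 0], 0],
  ],
)

```text
time: 9.9
tool_pos: [0.4007, 0.1602, 0.0523]
tool_rot: [0.0, 0.819, 0.573, 0.0]
contact_force: [0.1, -0.2, -0.4]
gripper_width: 0.998
grasp_force: 0.0
```

Emit:
arm_command(
  moves=[
    [1, [0, 0, -0.05], 0],
    [1, [0, 0, -0.15], 0],
    [1, [0, 0, -0.35], 0],
    [1, [0, 0, -0.6], 0],
    [1, [0, 0, -0.8], 0],
    [1, [0, 0, -1], 0],
    [1, [0, 0, -1], 0],
    [1, [0, 0, -1], 0],
  ],
)

```text
time: 10.57
tool_pos: [0.402, 0.1605, 0.2054]
tool_rot: [0.001, 0.819, 0.573, 0.003]
contact_force: [-0.2, 0.6, -1.6]
gripper_width: 1.002
grasp_force: 0.0
```

Run:
```python
from h import *
np.set_printoptions(precision=4,suppress=True)
# carton, label from scene and top ; cradle / scanner
from fitct import masks
for c in("scene","top"):
    p=manip.grab_frame(c); br,_,hsv=masks(p)
    for n in("carton","tape_measure","barcode"):
        for d in manip.search_frame(p,n)[:2]: print(c,n,d["extent"],round(d["confidence"],2))
        if n=="carton": print(fit([(p,comp(br,manip.search_frame(p,n)[0]["extent"]))],box(.15,.2,.085),[.5,.299,-.38],0))
print(manip.state()["time"]); shift([.46,-.25,.4],-.43)
```

```text
scene carton [307.1, 227.9, 395.9, 328.6] 0.87
scene carton [211.0, 117.2, 252.4, 152.7] 0.41
(array([ 0.4999,  0.297 , -0.389 ]), np.float64(0.060853456097511166))
scene barcode [311.4, 228.4, 394.0, 323.2] 0.63
top carton [88.3, 184.4, 174.2, 234.2] 0.81
(array([ 0.4994,  0.2962, -0.3671]), np.float64(0.1958559798188281))
top tape_measure [177.1, 244.9, 197.2, 261.1] 0.46
top barcode [92.9, 183.5, 173.5, 236.7] 0.7
11.0667
shift [-2.433  1.31  -1.322] turn 0.0127 cur yaw -0.35 j6 0.5576390040510115
```

Emit:
arm_command(
  moves=[
    [1, [0, 0, -0.2], 0],
    [1, [-0.2, 0.12, -0.4], 0],
    [1, [-0.4, 0.24, -0.6], 0],
    [1, [-0.6, 0.36, -0.8], 0],
    [1, [-0.84, 0.49, -1], 0],
    [1, [-0.84, 0.49, -1], 0],
  ],
)

```text
time: 11.57
tool_pos: [0.4274, 0.014, 0.356]
tool_rot: [0.002, 0.82, 0.572, 0.002]
contact_force: [0.3, 0.5, 0.5]
gripper_width: 1.002
grasp_force: 0.0
```

Emit:
arm_command(
  moves=[
    [1, [-0.2, 0.12, 0], 0],
    [1, [-0.4, 0.24, 0], 0],
    [1, [-0.6, 0.36, 0], 0.006],
    [1, [-0.84, 0.49, 0], 0.0127],
    [1, [-0.84, 0.49, 0], 0.0127],
  ],
)

```text
time: 11.98
tool_pos: [0.4523, -0.1323, 0.3515]
tool_rot: [0.0, 0.844, 0.537, -0.001]
contact_force: [-0.6, 0.6, -0.2]
gripper_width: 1.005
grasp_force: 0.0
```

Emit:
arm_command(
  moves=[
    [1, [-0.2, 0.12, 0], 0],
    [1, [-0.4, 0.24, 0], 0],
    [1, [-0.6, 0.36, 0], 0],
    [1, [-0.84, 0.49, 0], 0],
    [1, [-0.84, 0.49, 0], 0],
    [1, [-0.84, 0.49, 0], 0],
    [1, [-0.84, 0.49, 0], 0],
  ],
)

```text
time: 12.57
tool_pos: [0.4666, -0.2719, 0.3519]
tool_rot: [-0.001, 0.842, 0.54, 0.0]
contact_force: [-0.3, 1.0, 0.2]
gripper_width: 1.0
grasp_force: 0.0
```

Run:
```python
from h import *
np.set_printoptions(precision=4,suppress=True)
p=manip.grab_frame("wrist");save(p,"w3");s,P,R=tool();print(P,s["time"],s["joint_pos"])
for n in("scanner","cradle"):
    for d in manip.search_frame(p,n)[:3]: print(n,d["extent"],d["confidence"])
for X in([.5,-.33,.0],[.5,-.33,.181]): print(X,proj(p,X))
for c in("scene","top"):
    q=manip.grab_frame(c); hsv=cv2.cvtColor(q["frame"],cv2.COLOR_RGB2HSV).astype(int)
    # label: not-brown inside the carton's top face
    top=place(box(.13,.18,.0),[.5,.298,-.385],.085); face=sil(q,top)>.5
    m=(face&(hsv[...,1]<60)).astype(np.uint8); e=cv2.boundingRect(m)
    k=comp(m,[e[0],e[1],e[0]+e[2],e[1]+e[3]])
    lab=box(.05,.084,0.0); r=fit([(q,k)],lab,[.5,.329,-.385],.085); print(c,"label",k.sum(),r)
```

```text
[ 0.4667 -0.2713  0.3522] 12.6167 [-0.6647 -0.19    1.6863  0.0004  1.6458 -0.2355]
scanner [331.3, 212.1, 404.8, 290.6] 0.79
scanner [146.1, 147.5, 206.6, 222.6] 0.73
scanner [282.5, 156.5, 318.8, 229.5] 0.56
cradle [250.6, 136.8, 326.2, 210.1] 0.7
[0.5, -0.33, 0.0] [[289.3291 171.1682]]
[0.5, -0.33, 0.181] [[307.0138 212.7473]]
scene label 722.0 (array([ 0.5005,  0.3297, -0.3828]), np.float64(0.056379338438976696))
top label 559.0 (array([ 0.4976,  0.3277, -0.3683]), np.float64(0.05560349363358939))
```

View pics/w3.png

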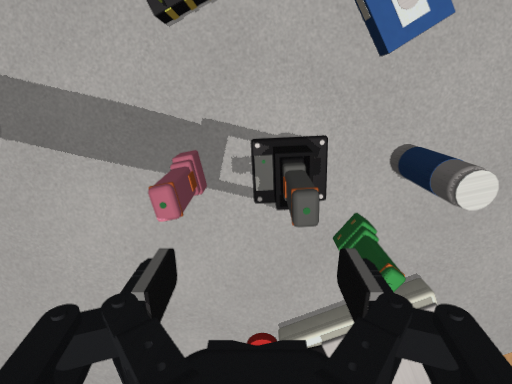

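```bash
cat > fits.py <<'E'
from h import *
np.set_printoptions(precision=4,suppress=True)
HAN=box(.030,.044,.117)+[0,0,.064+.0]  # handle, scanner frame -> z to .181
PL=box(.125,.112,.012); CUP=box(.054,.086,.072)
def model(p,q): # q = cx,cy,yaw, sx,sy
    h=HAN.copy(); h[:,2]=np.where(h[:,2]>.1,.181,.07)
    return np.maximum.reduce([sil(p,place(PL,q[:3],0)),sil(p,place(CUP,q[:3],0)),sil(p,place(h,[q[3],q[4],q[2]],0))])
def fill(m):
    cs,_=cv2.findContours(m,cv2.RETR_EXTERNAL,cv2.CHAIN_APPROX_NONE); c=max(cs,key=cv2.contourArea); o=np.zeros_like(m); cv2.drawContours(o,[c],-1,1,-1); return o.astype(float)
def run(cams,q0):
    V=[]
    for c in cams:
        p=manip.grab_frame(c); hsv=cv2.cvtColor(p["frame"],cv2.COLOR_RGB2HSV).astype(int)
        roi=cv2.dilate((model(p,q0)>0).astype(np.uint8),np.ones((15,15)))
        m=((hsv[...,2]<88))&(roi>0); m=fill(cv2.morphologyEx(m.astype(np.uint8),cv2.MORPH_CLOSE,np.ones((3,3),np.uint8)))
        V.append((c,p,m))
    def opt(vs):
        f=lambda q:sum(np.abs(model(p,q)-m).sum()/m.sum() for _,p,m in vs)
        return min((minimize(f,q0,method="Nelder-Mead",options=dict(initial_simplex=np.vstack([q0,np.array(q0)+s*np.diag([.01,.01,.07,.01,.01])]),xatol=1e-5,fatol=1e-5,maxiter=1500)) for s in(1,-1)),key=lambda r:r.fun)
    for v in V: r=opt([v]); print(v[0],v[2].sum(),r.x,round(r.fun,3))
    r=opt(V); print("all",r.x,round(r.fun,3)); A=[]
    for c,p,m in V:
        im=cv2.resize(p["frame"][...,::-1],None,fx=4,fy=4,interpolation=cv2.INTER_CUBIC)
        for M,col in((m,(0,0,255)),(model(p,r.x)>.5,(255,80,0))):
            cs,_=cv2.findContours(cv2.resize(np.uint8(M),None,fx=4,fy=4,interpolation=0),0,1); cv2.drawContours(im,cs,-1,col,1)
        x,y,w,h=[4*a for a in cv2.boundingRect(m.astype(np.uint8))]; A.append(cv2.resize(im[max(y-40,0):y+h+40,max(x-40,0):x+w+40],(395,500)))
    cv2.imwrite("pics/fs.png",np.hstack(A)); return r.x
if __name__=="__main__": run(["wrist","top"],[.5,-.33,-.41,.5,-.33])
E
python3 fits.py
```

```text
wrist 5640.0 [ 0.4992 -0.327  -0.3839  0.5003 -0.3214] 0.061
top 616.0 [ 0.5334 -0.3831 -0.6376  0.5184 -0.3229] 1.492
all [ 0.5197 -0.3645 -0.5561  0.507  -0.3266] 2.292
```

View pics/fs.png

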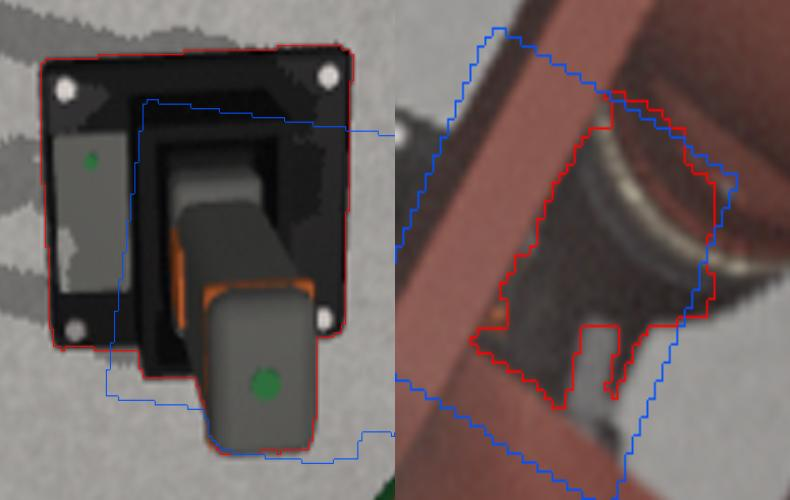

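Run:
```python
import fits; from h import *
g=manip.grab_frame
def fake(c):
    if c in("top","scene"): p=dict(g(c)); p["frame"]=cv2.imread(f"pics/{c}0.png")[...,::-1].copy(); return p
    return g(c)
class M: grab_frame=staticmethod(fake)
fits.manip=M
fits.run(["wrist","top","scene"],[.5,-.325,-.39,.5,-.323])
a=cv2.imread("pics/fs.png"); cv2.imwrite("pics/fs2.png",a[:,395:])
```

```text
wrist 5638.0 [ 0.499  -0.3267 -0.3951  0.5006 -0.321 ] 0.061
top 1237.0 [ 0.5041 -0.3268 -0.4207  0.499  -0.3176] 0.27
scene 1147.0 [ 0.5001 -0.3348 -0.3944  0.5231 -0.2856] 0.233
all [ 0.5011 -0.3281 -0.3908  0.503  -0.3216] 0.699
```

View pics/fs2.png

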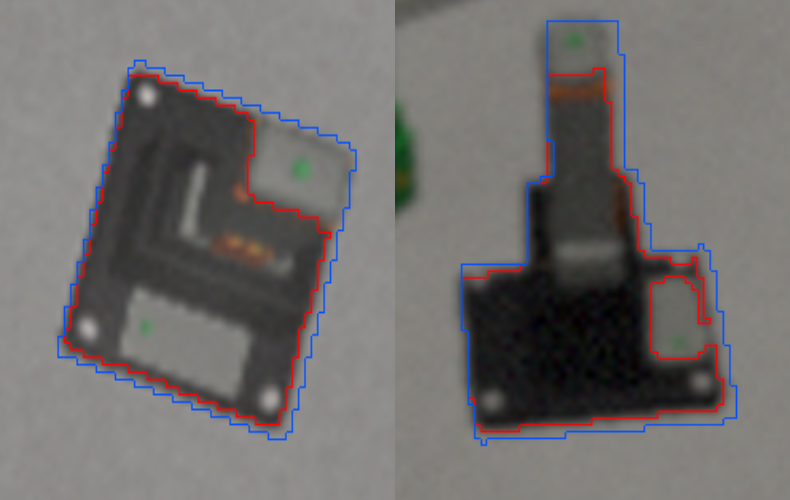

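The fit matches the cradle at yaw about -0.39 and the scanner handle at about (0.501, -0.323). It is the only grey one, and the green and pink copies are clear. I'll move in and grip across x.

Emit:
arm_command(
  moves=[
    [1, [-0.1, 0.17, 0], 0],
    [1, [-0.22, 0.35, 0], -0.0065],
    [1, [-0.22, 0.35, 0.1], -0.0065],
    [1, [-0.22, 0.35, 0.3], -0.0065],
    [1, [-0.22, 0.35, 0.5], -0.0065],
    [1, [-0.22, 0.35, 0.7], -0.0065],
    [1, [-0.22, 0.35, 0.85], -0.0065],
    [1, [-0.22, 0.35, 0.85], -0.0065],
    [1, [-0.22, 0.35, 0.85], -0.0065],
  ],
)

```text
time: 13.82
tool_pos: [0.4998, -0.3232, 0.2232]
tool_rot: [-0.002, 0.83, 0.557, -0.0]
contact_force: [-0.0, 0.1, 0.7]
gripper_width: 1.001
grasp_force: 0.0
```

Run:
```python
from h import *
np.set_printoptions(precision=4,suppress=True)
p=manip.grab_frame("wrist"); s,P,R=tool(); print(P)
im=cv2.resize(p["frame"][...,::-1],None,fx=1.5,fy=1.5)
im=p["frame"][...,::-1].copy()
for X in place(box(.03,.044,0)[::2],[.501,-.323,-.39],.181): cv2.circle(im,tuple(int(v) for v in np.round(proj(p,X)[0])),2,(0,0,255),-1)
cv2.imwrite("pics/w4.png",cv2.resize(im,None,fx=1.5,fy=1.5,interpolation=cv2.INTER_CUBIC))
shift([.501,-.323,.148],-.39)
```

```text
[ 0.5007 -0.324   0.2256]
shift [ 0.007 -0.001  0.517] turn 0.0001 cur yaw -0.389 j6 -0.30993466116951757
```

View pics/w4.png

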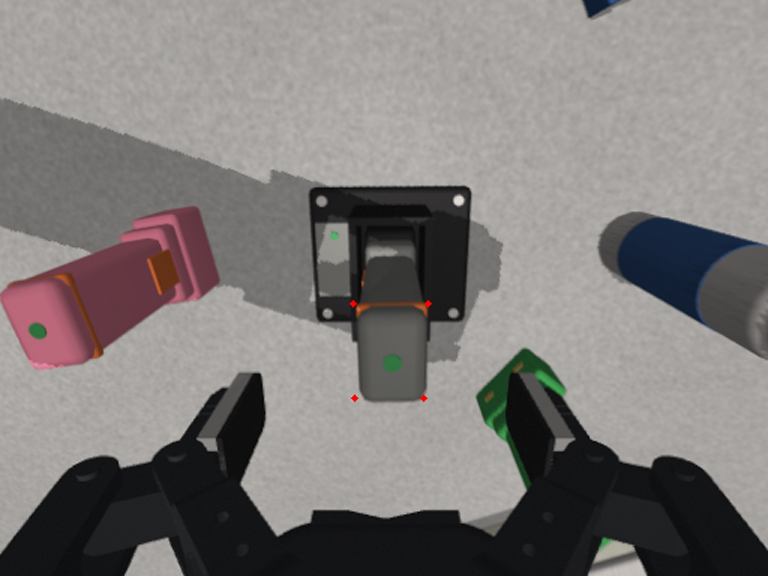

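The projected handle corners (red) lie within about 2 mm of the real grey handle, and it sits centred between the pads. I'll descend, grip and lift.

Emit:
arm_command(
  moves=[
    [1, [0.0, 0.005, 0.1], 0],
    [1, [0.0, 0.005, 0.25], 0],
    [1, [0.0, 0.005, 0.4], 0],
    [1, [0.0, 0.005, 0.5], 0],
    [1, [0.0, 0.005, 0.5], 0],
    [1, [0.0, 0.005, 0.5], 0],
  ],
)

```text
time: 14.37
tool_pos: [0.502, -0.3247, 0.1516]
tool_rot: [0.001, 0.83, 0.557, 0.0]
contact_force: [0.9, -0.6, 0.3]
gripper_width: 1.002
grasp_force: 0.0
```

Emit:
arm_command(
  moves=[
    [0.4, [0, 0, 0], 0],
    [0.1, [0, 0, 0], 0],
    [-0.1, [0, 0, 0], 0],
    [-0.25, [0, 0, 0], 0],
    [-0.4, [0, 0, 0], 0],
    [-1, [0, 0, 0], 0],
    [-1, [0, 0, 0], 0],
    [-1, [0, 0, 0], 0],
    [-1, [0, 0, 0], 0],
    [-1, [0, 0, 0], 0],
    [-1, [0, 0, 0], 0],
  ],
)

```text
time: 15.28
tool_pos: [0.5018, -0.3247, 0.151]
tool_rot: [0.001, 0.83, 0.557, 0.0]
contact_force: [0.3, -0.6, 5.9]
gripper_width: 0.34
grasp_force: 58.2
```

Emit:
arm_command(
  moves=[
    [-1, [0, 0, -0.05], 0],
    [-1, [0, 0, -0.15], 0],
    [-1, [0, 0, -0.25], 0],
    [-1, [0, 0, -0.35], 0],
    [-1, [0, 0, -0.45], 0],
    [-1, [0, 0, -0.6], 0],
    [-1, [0, 0, -0.8], 0],
    [-1, [0, 0, -1], 0],
    [-1, [0, 0, -1], 0],
    [-1, [0, 0, -1], 0],
  ],
)

```text
time: 16.12
tool_pos: [0.5018, -0.3246, 0.3017]
tool_rot: [0.002, 0.83, 0.557, 0.0]
contact_force: [-0.0, -1.3, -2.3]
gripper_width: 0.346
grasp_force: 57.7
```

Gripped at 29 mm and lifted, with the window about 0.168 m up. I'll raise it another 30 mm and carry it over the display.

Emit:
arm_command(
  moves=[
    [-1, [0, 0, -0.1], 0],
    [-1, [0, 0, -0.2], 0],
    [-1, [0.05, -0.02, -0.25], 0],
    [-1, [0.15, -0.06, -0.25], 0],
    [-1, [0.3, -0.12, -0.25], 0],
    [-1, [0.46, -0.19, -0.25], 0],
    [-1, [0.62, -0.26, -0.25], 0],
    [-1, [0.8, -0.33, -0.25], 0],
  ],
)

```text
time: 16.78
tool_pos: [0.5004, -0.1922, 0.3367]
tool_rot: [-0.001, 0.83, 0.557, -0.0]
contact_force: [0.0, 0.1, -0.9]
gripper_width: 0.343
grasp_force: 57.6
```

Emit:
arm_command(
  moves=[
    [-1, [0.18, -0.07, 0], 0],
    [-1, [0.36, -0.15, 0], 0],
    [-1, [0.54, -0.22, 0], 0],
    [-1, [0.72, -0.3, 0], 0],
    [-1, [0.9, -0.37, 0], 0],
  ],
)

```text
time: 17.2
tool_pos: [0.4998, -0.0458, 0.3368]
tool_rot: [-0.001, 0.83, 0.557, -0.0]
contact_force: [1.1, -0.2, -2.5]
gripper_width: 0.346
grasp_force: 57.6
```

Emit:
arm_command(
  moves=[
    [-1, [0.18, -0.07, 0], 0],
    [-1, [0.36, -0.15, 0], 0],
    [-1, [0.54, -0.22, 0], 0],
    [-1, [0.72, -0.3, 0], 0],
    [-1, [0.9, -0.37, 0], 0],
  ],
)

```text
time: 17.62
tool_pos: [0.4993, 0.1, 0.3369]
tool_rot: [-0.0, 0.83, 0.557, -0.0]
contact_force: [0.4, -0.2, -1.5]
gripper_width: 0.348
grasp_force: 57.6
```

Emit:
arm_command(
  moves=[
    [-1, [0.18, -0.07, 0], 0],
    [-1, [0.36, -0.15, 0], 0],
    [-1, [0.54, -0.22, 0], 0],
    [-1, [0.7, -0.28, 0], 0],
    [-1, [0.8, -0.33, 0], 0],
    [-1, [0.8, -0.33, 0], 0],
    [-1, [0.8, -0.33, 0], 0],
  ],
)

```text
time: 18.2
tool_pos: [0.4992, 0.2284, 0.3367]
tool_rot: [-0.0, 0.83, 0.558, -0.001]
contact_force: [0.7, -0.1, -1.2]
gripper_width: 0.348
grasp_force: 57.5
```

Run:
```python
from h import *
np.set_printoptions(precision=4,suppress=True)
s,P,R=tool(); print(P,s["time"],s["gripper_width"],s["grasp_force"],s["ft_torque"],s["contact_force"])
shift([.5,.329,.252],-.385)
```

```text
[0.4992 0.2284 0.3367] 18.2 0.34781382038361913 57.526769042015076 [-0.0951  0.0023 -0.0263] [ 0.6738 -0.0958 -1.1823]
shift [ 0.624 -0.247  0.564] turn -0.0002 cur yaw -0.386 j6 0.6801401488389691
```

Emit:
arm_command(
  moves=[
    [-1, [0.15, -0.06, 0], 0],
    [-1, [0.32, -0.13, 0], 0],
    [-1, [0.5, -0.2, 0], 0],
    [-1, [0.624, -0.247, 0], 0],
    [-1, [0.624, -0.247, 0.1], 0],
    [-1, [0.624, -0.247, 0.22], 0],
    [-1, [0.624, -0.247, 0.34], 0],
    [-1, [0.624, -0.247, 0.42], 0],
    [-1, [0.624, -0.247, 0.45], 0],
    [-1, [0.624, -0.247, 0.45], 0],
    [-1, [0.624, -0.247, 0.45], 0],
  ],
)

```text
time: 19.12
tool_pos: [0.5019, 0.3274, 0.2702]
tool_rot: [0.0, 0.831, 0.557, 0.0]
contact_force: [0.3, 0.0, -0.7]
gripper_width: 0.345
grasp_force: 57.5
```

Run:
```python
from h import *
from fitct import masks
np.set_printoptions(precision=4,suppress=True)
s,P,R=tool(); print(P,s["time"],s["gripper_width"])
p=manip.grab_frame("scene"); im=p["frame"][...,::-1].copy()
z=P[2]-.134
SC=[place(box(.034,.066,.044),[P[0],P[1],-.386],z),place(box(.03,.044,.1),[P[0],P[1],-.386],z+.064)]
big=cv2.resize(im,None,fx=4,fy=4,interpolation=cv2.INTER_CUBIC)
def dr(X,col):
    h=cv2.convexHull(np.float32(proj(p,X))); cv2.polylines(big,[np.int32(h*4+2)],True,col,1)
for X in SC: dr(X,(0,0,255))
dr(place(box(.05,.084,0),[.5,.329,-.385],.085),(255,0,0)); dr(place(box(.15,.2,.085),[.5,.298,-.387],0),(0,255,0))
dr(place(TAPE,[.401,.16,1.22],0),(255,0,255))
u,v=proj(p,[.48,.28,.12])[0]; u,v=int(u*4),int(v*4); cv2.imwrite("pics/s5.png",big[v-290:v+260,u-330:u+330])
w=manip.grab_frame("wrist"); cv2.imwrite("pics/w5.png",w["frame"][...,::-1])
shift([.5,.329,.25],-.385)
```

```text
[0.5019 0.3274 0.2702] 19.1167 0.34535467584709584
shift [ 0.001 -0.017  0.143] turn -0.0007 cur yaw -0.389 j6 0.8437822144888973
```

Run:
```python
from h import *
from fitct import masks
np.set_printoptions(precision=4,suppress=True)
s,P,R=tool(); z=P[2]-.134
X=np.vstack([place(box(.034,.066,.044),[P[0],P[1],-.386],z),place(box(.03,.044,.1),[P[0],P[1],-.386],z+.064)])
p=manip.grab_frame("scene"); u=proj(p,X); print("pred",u.min(0),u.max(0))
for d in manip.search_frame(p,"scanner")[:4]: print(d)
print("tape",[ (d["extent"],round(d["confidence"],2)) for d in manip.search_frame(p,"tape_measure")[:2]], proj(p,place(TAPE,[.401,.16,1.22],0)).min(0),proj(p,place(TAPE,[.401,.16,1.22],0)).max(0))
# head fit: compare with the free picture s2
hsv=cv2.cvtColor(p["frame"],cv2.COLOR_RGB2HSV).astype(int)
old=cv2.imread("pics/s2.png")[...,::-1].astype(int)
dif=np.abs(old-p["frame"].astype(int)).sum(2)>60
face=sil(p,place(box(.148,.198,.085),[.5,.298,-.387],0))>.5
m=(face|dif)&dif&(hsv[...,1]<70)&(hsv[...,2]<110)
t,b=int(u[:,1].min()),int(u[:,1].max()); l,r=int(u[:,0].min()),int(u[:,0].max())
k=m[t-5:b+9,l-14:r+15]
for i,row in enumerate(k): print(t-5+i,"".join("#" if v else "." for v in row))
print("cols from",l-14)
hd=sil(p,X[:8])>.5; hn=sil(p,X[8:])>.5; kk=(hd*1+hn*2)[t-5:b+9,l-14:r+15]
for i,row in enumerate(kk): print(t-5+i,"".join(".hn2"[v] for v in row))
br,_,_=masks(p)
```

```text
pred [351.804  205.3919] [387.8536 275.063 ]
{'extent': [351.4, 212.0, 384.2, 274.9], 'confidence': 0.85}
{'extent': [273.9, 96.0, 289.2, 147.4], 'confidence': 0.85}
{'extent': [180.6, 79.3, 203.0, 128.9], 'confidence': 0.66}
{'extent': [210.4, 115.2, 251.8, 151.4], 'confidence': 0.37}
tape [([334.6, 210.7, 356.4, 228.7], 0.86)] [334.9257 210.208 ] [358.4988 242.8764]
200 .........###############..........##.....###.#######.############
201 .........##############............#....####.####.#.#############
202 .........################...............##.####..###########.####
203 ..........##########.####..#...........######.###.########.##.###
204 ..........#############.##............#################.#######.#
205 ..........###.#...#####..#....#......######.##..##...#.####.#####
206 ...........#......####...#..........####.#########.#.#######.####
207 ...........##......###..##..........##########.####.#.###########
208 ...........#.#####.###..##.........######.##########.#####.######
209 ............#######.######.........#######.#######.##############
210 ............###.###.#####
[... 10344 characters left out ...]

274 .......................hhhhhhhhhhhhhhhhh.........................
275 .......................hhhhhhhhhhhhh.............................
276 ........................hh.......................................
277 .................................................................
278 .................................................................
279 .................................................................
280 .................................................................
281 .................................................................
282 .................................................................
283 .................................................................
```

The detector's box for the held scanner (351–384, 212–275) matches the predicted one to about 1 px, and the tape stands where I set it. Now the final approach.

Emit:
arm_command(
  moves=[
    [-1, [0, -0.01, 0.04], 0],
    [-1, [0, -0.017, 0.08], 0],
    [-1, [0, -0.017, 0.115], 0],
    [-1, [0, -0.017, 0.135], 0],
    [-1, [0, -0.017, 0.135], 0],
    [-1, [0, -0.017, 0.135], 0],
    [-1, [0, -0.017, 0.135], 0],
    [-1, [0, -0.017, 0.135], 0],
    [-1, [0, -0.017, 0.135], 0],
    [-1, [0, -0.017, 0.135], 0],
  ],
)

```text
time: 20.2
tool_pos: [0.4994, 0.329, 0.2499]
tool_rot: [0.0, 0.83, 0.557, 0.0]
contact_force: [0.1, 0.1, -1.0]
gripper_width: 0.346
grasp_force: 57.5
```

Run:
```python
from h import *
np.set_printoptions(precision=4,suppress=True)
from fitct import masks
s,P,R=tool(); print(P,P[2]-.134-.085,s["gripper_width"],s["grasp_force"],s["contact_force"],s["time"]); shift([.5,.329,.25],-.385)
z=P[2]-.134; X=np.vstack([place(box(.034,.066,.044),[P[0],P[1],-.386],z),place(box(.03,.044,.1),[P[0],P[1],-.386],z+.064)])
p=manip.grab_frame("scene"); u=proj(p,X); print(u.min(0),u.max(0),manip.search_frame(p,"scanner")[0],manip.search_frame(p,"carton")[0])
p=manip.grab_frame("wrist"); u=proj(p,X); print(u.min(0),u.max(0),manip.search_frame(p,"scanner")[:1])
```

```text
[0.4994 0.329  0.2499] 0.030889632948646426 0.34617566102078434 57.48574197292328 [ 0.1028  0.0764 -0.9838] 20.2
shift [ 0.002  0.003 -0.001] turn -0.0006 cur yaw -0.389 j6 0.8471020570342277
[351.694  212.1562] [387.1068 280.2764] {'extent': [352.3, 221.7, 386.6, 280.0], 'confidence': 0.87} {'extent': [307.1, 230.2, 395.7, 326.6], 'confidence': 0.92}
[216.2536 154.3529] [299.5906 365.0199] [{'extent': [218.8, 156.9, 293.6, 348.6], 'confidence': 0.59}]
```

Scene and wrist views agree with the predicted pose, so I'm handing in.

```bash
python3 -c "
from plant import manip
print(manip.job_done())"
```

```text
the job is handed in; nothing more can be done
None
```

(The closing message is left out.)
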